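# Clear the vanity box and hold its lid open

### The job

Two soap cartons are lying on the lid of the bamboo vanity box: stack them one after the other squarely on top of the matching carton that lies on the shelf, edges in line, so they make a neat column of three. Then lift the box's lid by its handle and hold it at 50 degrees from closed so that the mirror under it can be used; it falls shut by itself, so finish while still holding it there. Leave the other things on the shelf alone.

Things in the scene. Friction and masses are not known exactly. Their poses are not given: they have to be found in the camera images.
- vanity_box: Dark-stained bamboo vanity box with pale trim, fixed to the shelf, 180 mm deep (its x) by 240 mm wide (its y), walls 100 mm high, closed by a 10 mm thick lid so that the lid's upper face is 110 mm above the shelf. Origin at the centre of its underside; its front (handle side) faces its own -x, the hinge is along its far (+x) top edge, z is up. It may stand left or right of the lone carton and is turned up to 0.3 rad.
- lid (a joint): Angle of the lid in rad: 0 closed, growing as the front edge rises, 50 degrees = 0.873; can go to 1.9. The hinge is nearly frictionless: let go below about 80 degrees the lid (0.45 kg) falls shut.
- lid_hinge (a point): Point on the hinge axis at the middle of the box's width, 100 mm above the shelf, level with the lid's underside; the axis runs along the box's y. The 240 x 180 mm lid reaches from here towards the front.
- lid_handle (a point): Middle of the round steel bar of the lid's bow handle: bar 12 mm thick, 100 mm long, parallel to the hinge; 155 mm in front of the hinge axis and, when closed, 50 mm above it (bar centre 40 mm above the lid's upper face, clear space below it). Moves with the lid.
- carton_a_mid (a point): First carton: closed cardboard soap carton, 85 x 55 x 36 mm high (85 along its own x, 55 along its own y, lying flat), about 0.12 kg, pale paper with a plain cardboard band round the middle; starts on the lid, on its back part behind the handle, on the box's +y side, its long side roughly front to back. The point is its very centre, 18 mm above its underside.
- carton_b_mid (a point): Second carton, the same: closed cardboard soap carton, 85 x 55 x 36 mm high (85 along its own x, 55 along its own y, lying flat), about 0.12 kg, pale paper with a plain cardboard band round the middle; starts on the lid, on the box's -y side, likewise. The point is its very centre, 18 mm above its underside.
- carton_base_mid (a point): Third carton, the same: closed cardboard soap carton, 85 x 55 x 36 mm high (85 along its own x, 55 along its own y, lying flat), about 0.12 kg, pale paper with a plain cardboard band round the middle; starts alone, flat on the shelf beside the box; the foot of the column. The point is its very centre, 18 mm above its underside.
- carton_a: The first carton as a body; origin at the centre of its underside.
- carton_b: The second carton as a body; origin at the centre of its underside.
- carton_base: The carton on the shelf as a body; origin at the centre of its underside.
- brush_holder: Cream ceramic toothbrush holder with two brushes, 76 mm across, 95 mm high, 170 mm with brushes, at one side of the shelf. Leave it alone. Its origin is the centre of its underside.
- steel_cup: Stainless steel cup, 76 mm across, 85 mm high, at one side of the shelf. Leave it alone. Its origin is the centre of its underside.
- perfume: Closed glass perfume bottle, 45 x 30 mm, 90 mm high, at the far side of the shelf. Leave it alone. Its origin is the centre of its underside.
- comb: Red plastic comb lying flat, 170 mm long, 40 mm wide, 6 mm thick, at the left side of the shelf. Leave it alone. Its origin is the centre of its underside.
Mind the look-alikes: they are no part of the job. Leave any blue look-alike of the carton_a alone. What is shaped like the carton_b but green or red is not meant.

How it is judged (in metres and radians):
On the way, in this order (a step that is already met when the one before it is completed fails the run):
1. one of the lid's cartons lies squarely on the shelf carton, let go (((horizontal distance between carton_a_mid and carton_base_mid below 0.012 m and height (world z) of carton_a_mid between 0.048 and 0.06 m and angle between the x axis of carton_a_mid and the x axis of carton_base_mid, either way round below 0.17 rad and angle between carton_a_mid's own z axis and vertical below 0.08 rad and contact force between the fingers and carton_a below 0.1 N) or (horizontal distance between carton_b_mid and carton_base_mid below 0.012 m and height (world z) of carton_b_mid between 0.048 and 0.06 m and angle between the x axis of carton_b_mid and the x axis of carton_base_mid, either way round below 0.17 rad and angle between carton_b_mid's own z axis and vertical below 0.08 rad and contact force between the fingers and carton_b below 0.1 N))), for 0.2 s.
2. the other lies squarely on top of it, let go (((horizontal distance between each of carton_a_mid, carton_b_mid and carton_base_mid below 0.012 m and height (world z) of carton_a_mid between 0.048 and 0.06 m and angle between the x axis of each of carton_a_mid, carton_b_mid and the x axis of carton_base_mid, either way round below 0.17 rad and angle between each of carton_a_mid, carton_b_mid's own z axis and vertical below 0.08 rad and height (world z) of carton_b_mid between 0.084 and 0.096 m) or (horizontal distance between each of carton_b_mid, carton_a_mid and carton_base_mid below 0.012 m and height (world z) of carton_b_mid between 0.048 and 0.06 m and angle between the x axis of each of carton_b_mid, carton_a_mid and the x axis of carton_base_mid, either way round below 0.17 rad and angle between each of carton_b_mid, carton_a_mid's own z axis and vertical below 0.08 rad and height (world z) of carton_a_mid between 0.084 and 0.096 m)) and contact force between the fingers and carton_a below 0.1 N and contact force between the fingers and carton_b below 0.1 N and contact force between the fingers and carton_base below 0.1 N), for 0.2 s.
3. the lid is held open at 50 degrees (value of joint lid between 0.768 and 0.977 rad and contact force between the fingers and lid above 0.5 N and velocity of joint lid between -0.1 and 0.1 rad/s), for 0.3 s.
At the end, for the whole second after the job is handed in: The three cartons form one column on the shelf where the lone carton was (that one moved less than 30 mm), the upper two (in either order) each within 12 mm and 0.17 rad of it, flat and untouched; the lid is at rest at 50 degrees, give or take 6 (0.768 to 0.977 rad), held by the robot's fingers (all of step 2 and all of step 3 and distance of carton_base from where it was at the start of the episode below 0.03 m); the arm keeps its last pose, push and grip.
It fails at once if a carton is still lying on the lid when it is raised (value of joint lid above 0.15 rad and (contact force between lid and carton_a above 0.1 N or contact force between lid and carton_b above 0.1 N)).
It fails at once if the toothbrush holder is moved more than 30 mm (distance of brush_holder from where it was at the start of the episode above 0.03 m).
It fails at once if the steel cup is moved more than 30 mm (distance of steel_cup from where it was at the start of the episode above 0.03 m).
It fails at once if the perfume bottle is moved more than 30 mm (distance of perfume from where it was at the start of the episode above 0.03 m).
It fails at once if the comb is moved more than 30 mm (distance of comb from where it was at the start of the episode above 0.03 m).
It also fails if it takes over 72 s, if anything falls off the work surface, if the arm or the gripper's body presses on something with over 40 N, if the wrist force passes 120 N, or if a joint passes its speed limit or range.

### The arm

A 7-joint arm with a two-finger parallel gripper is mounted at the origin on the work surface. World frame = base frame: x ahead of the robot, y to its left, z up, the work surface at z = 0. Lengths are in mm, angles in rad, forces in N, time in s.
With the tool pointing down it reaches from about 400 to 900 mm from the base axis. Payload 5.5 kg.
Tool frame: the origin (TCP) lies on the centre line of the jaws, within the pads' length; the fingertips stand 11 mm ahead of it and the grasp point (between the pads) lies 8 mm behind it; y points along the fingers, z is the direction in which the jaws open and shut, and the axes are right-handed (so a half turn about y gives the same grasp; the last joint's range is limited). The gripper opens to 92 mm and grips with 3 to 60 N. Pads are 19 mm wide; open, the fingers measure 130 mm over their backs; the gripper's body (75 mm by 190 mm) begins 47 mm behind the grasp point.
Start: joints at [1.372, 0.501, -0.427, 1.55, 0.221, 1.138, -0.21], TCP at [289.645, -581.898, 237.729] pointing down, gripper open.
Joint ranges: [-2.88, 2.88], [-0.31, 2.03], [-1.54, 1.56], [0.2, 2.42], [-1.41, 4.55], [0.19, 2.02], [-2.57, 2.57]. Speed limits (rad/s): [2.57, 2.57, 3.14, 3.14, 3.14, 3.14, 3.14].

### API

Orientations are given as a rotation vector (axis times angle).
In Python, from cell import * gives the robot as it stands. The module is installed in compiled form; this text tells all that it offers.
- The arm moves only by the tool carry_out, never from a script. Its argument "rows" is a list of rows, each a list of 6 numbers: the shift along the tool's x, y, z in mm, then the turn, a rotation vector about the tool's x, y, z in rad. In form: [[tx, ty, tz, rx, ry, rz], ...]. A call has 1 to 8 rows; each row shifts and turns the commanded pose from where the row before left it, along the tool's axes as they then stand; what a row does not reach is not made up. A row lasts 1/10 s, in which the tool goes at most 50 mm and 8.59 degrees, less where a joint would pass 70% of its speed; a pose out of reach is approached as far as the arm can. A call with a gripper value outside its range is refused whole. "gripper" is the closure, from 0 (fully open) to 1 (shut), set as the call begins (left out, the last holds). The fingers move at their own pace and stop on an object; "squeeze" is the grip in N (left out, the last holds). Time passes only in rows, so rows that do not move let the fingers close. It gives the time, the measured TCP pose, the force and the opening at its end, in the units of the state.
- observe(): the state, without advancing time (a new reading comes with each control period).
- camera(name): name is "scene" or "top"; returns a dict with "frame" (400x640x3 uint8, red, green, blue), "range_z" (400x640 float32, mm along the optical axis (not along the pixel's ray), 0 where there is no reading), "intrinsics" (3x3 intrinsics, pixels), "cam_to_world" (4x4, takes a point from camera to world coordinates). Camera axes: x right, y down, z forward; pixel columns grow to the right and rows downward; lengths in mm; the calibration is good to about 2 mm. A picture is of the moment at which its call begins.
- job_done(): hands the job in, once; it reports no verdict.
The state is a dict: "clock": time; "joint_pos": joint angles; "dq": joint speeds; "joint_efforts": joint torques, N m; "position": TCP position; "eef_rot": TCP orientation; "contact_force": force on the tool from outside, world axes, zero at the start; "moment": the same for the moment, N m; "width": finger opening in mm.
Only numpy, scipy, OpenCV 4.12 (cv2) and the standard library are available. Lean on these libraries where they do the work, as an engineer would, in place of code of your own. Each camera call takes 0.05 s, during which the arm holds its last target.

## Working session

There is one attempt and no reset: what is moved stays moved. The work goes in short steps, Python scripts to look and compute and a tool call to move; the robot and the scene stay as the last step left them, time stands still between calls to the robot, and variables do not carry over. Pictures are saved under pics/ and viewed, and the job is handed in when it is done.

Besides the shell and the picture viewer there is one more tool, called after "Call:" in YAML: its name, and indented under it one key for each argument. carry_out: Moves the arm, as the interface text tells. Its arguments: {"type":"object","properties":{"rows":{"type":"array"},"gripper":{"type":"number"},"squeeze":{"type":"number"}},"required":["rows"]}

```bash
mkdir -p pics
cat > h.py <<'E'
from cell import *
import numpy as np, cv2
from scipy.spatial.transform import Rotation as R
def snap(n):
    c=camera(n); np.savez('%s.npz'%n,**c); return c
def world(c):
    d=c['range_z'];K=c['intrinsics'];v,u=np.indices(d.shape)
    p=np.stack([(u-K[0,2])/K[0,0]*d,(v-K[1,2])/K[1,1]*d,d,np.ones_like(d)],-1)
    return (p@np.array(c['cam_to_world']).T)[...,:3]
E
python3 - <<'E'
from h import *
for n in ['scene','top']:
    c=snap(n); cv2.imwrite('pics/%s0.png'%n,c['frame'][...,::-1]); print(n,c['cam_to_world'].round(3).tolist())
s=observe();print(s); print(R.from_rotvec(s['eef_rot']).as_matrix().round(3))
E
```

```text
scene [[0.544, 0.67, -0.506, 1207.851], [0.839, -0.428, 0.337, -404.708], [0.009, -0.607, -0.794, 1092.191], [0.0, 0.0, 0.0, 1.0]]
top [[-0.02, -0.997, 0.072, 506.186], [-0.999, 0.018, -0.03, 24.231], [0.028, -0.072, -0.997, 1252.49], [0.0, 0.0, 0.0, 1.0]]
{'clock': 0.1, 'joint_pos': array([ 1.37216682,  0.50179322, -0.42681032,  1.55131875,  0.22081683,
        1.13830952, -0.21028443]), 'dq': array([ 0.00125527, -0.00109336, -0.00025433, -0.00319558,  0.00089417,
        0.00010387,  0.00132706]), 'joint_efforts': array([-1.01979412e-02, -5.67878687e+01, -5.83826423e+00, -2.79917926e+01,
       -6.92458358e-02,  2.41788308e-02,  3.04172943e-05]), 'position': array([ 289.32315273, -581.38256816,  236.76888437]), 'eef_rot': array([-0.4623372 ,  1.96644319, -1.96293777]), 'contact_force': array([ 0.10916715, -1.13495728,  0.30495138]), 'moment': array([-0.02160641, -0.01884995, -0.01623679]), 'width': 92.3070439351462}
[[-0.895 -0.001  0.446]
 [-0.446  0.002 -0.895]
 [-0.    -1.    -0.002]]
```

View pics/scene0.png

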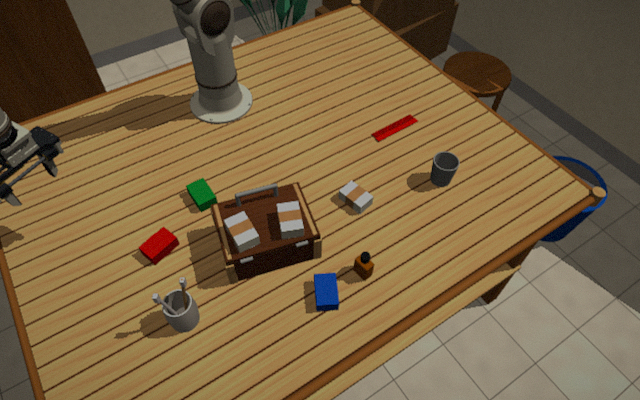

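View pics/top0.png

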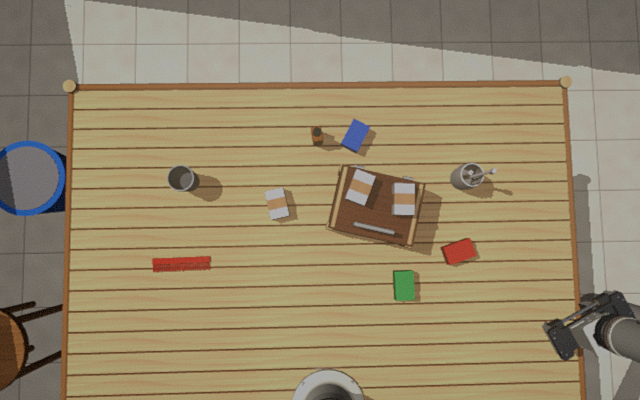

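```bash
cat >> h.py <<'E'
def rects(W,box,zlo,zhi,amin=100):
    x0,x1,y0,y1=box
    m=((W[...,0]>x0)&(W[...,0]<x1)&(W[...,1]>y0)&(W[...,1]<y1)&(W[...,2]>zlo)&(W[...,2]<zhi)).astype(np.uint8)
    n,l,st,_=cv2.connectedComponentsWithStats(m,connectivity=4)
    for i in range(1,n):
        if st[i,4]<amin: continue
        P=W[l==i]; r=cv2.minAreaRect(P[:,:2].astype(np.float32))
        bp=cv2.boxPoints(r)
        e=bp[1]-bp[0]; f=bp[2]-bp[1]
        L=e if np.linalg.norm(e)>np.linalg.norm(f) else f
        a=np.arctan2(L[1],L[0]); a=(a+np.pi/2)%np.pi-np.pi/2
        print('c',np.round(r[0],1),'mean',P.mean(0).round(1),'size',np.round(r[1],1),'longang',round(float(a),3),'n',len(P),'px',st[i,:4].tolist())
E
python3 - <<'E'
from h import *
for n in ['top','scene']:
    c=snap(n);W=world(c);B=(350,800,-320,260)
    print(n)
    for z in [(138,156),(26,48),(100,120),(120,170)]: print(z);rects(W,B,*z,40)
    print(W[170:180,500:503,2].mean())
    fr=c['frame']
    u0,v0,w,h=(240,150,200,120) if n=='top' else (170,160,220,130)
    cv2.imwrite('pics/%scrop0.png'%n,cv2.resize(fr[v0:v0+h,u0:u0+w,::-1],None,fx=3.6,fy=3.6,interpolation=cv2.INTER_CUBIC))
E
```

```text
top
(138, 156)
c [625.1 -96.5] mean [624.9 -96.1 146.9] size [55.5 85.4] longang -0.388 n 656 px [346, 169, 30, 37]
c [ 592.2 -212.8] mean [ 591.6 -212.4  146.9] size [54.7 84.3] longang -0.032 n 658 px [394, 183, 21, 32]
(26, 48)
c [782.7 -91.5] mean [776.3 -91.1  36.9] size [54.6 62.6] longang -0.483 n 324 px [341, 133, 26, 19]
c [593.2 138. ] mean [592.8 137.7  36.8] size [85.2 55.2] longang 0.217 n 555 px [265, 188, 25, 32]
c [ 370.1 -229.2] mean [ 370.3 -228.2   36.9] size [57.5 38.2] longang 1.553 n 270 px [394, 271, 21, 14]
(100, 120)
c [ 581.9 -146.3] mean [ 570.1 -140.4  110.9] size [240.1 188.6] longang 1.329 n 4093 px [328, 165, 98, 82]
(120, 170)
c [625.1 -96.4] mean [624.2 -95.6 146.3] size [55.6 85.4] longang -0.384 n 676 px [345, 169, 31, 37]
c [ 591.6 -213.1] mean [ 591.3 -211.4  145.9] size [55.  85.2] longang -0.043 n 695 px [393, 183, 22, 33]
c [ 514.8 -128.6] mean [ 514.8 -127.7  154.6] size [109.2  12.1] longang 1.324 n 192 px [353, 222, 42, 13]
1.4387818678721185
scene
(138, 156)
c [ 517.1 -128.3] mean [ 518.6 -129.2  151.2] size [111.   14.8] longang 1.324 n 19
[... 415 characters left out ...]
64 n 266 px [193, 188, 24, 20]
c [ 668. -166.] mean [ 666.2 -168.3   37. ] size [244.8   9. ] longang 1.33 n 413 px [228, 249, 94, 32]
c [783.9 -89.4] mean [778.2 -90.   35. ] size [55.  60.9] longang -0.503 n 390 px [314, 273, 23, 24]
(100, 120)
c [ 583.6 -144.1] mean [ 584.  -147.3  108.9] size [241.1 191.8] longang 1.336 n 4109 px [211, 182, 110, 83]
(120, 170)
c [ 517.1 -128.4] mean [ 518.5 -130.4  148.6] size [111.2  14.8] longang 1.324 n 256 px [235, 184, 43, 21]
c [627.1 -94.6] mean [633.6 -97.7 142.6] size [55.3 87.8] longang -0.389 n 769 px [277, 201, 27, 37]
c [ 594.3 -212. ] mean [ 600.3 -213.7  142.5] size [55.5 88.4] longang -0.054 n 836 px [224, 212, 36, 40]
-0.7552672889091279
```

View pics/topcrop0.png

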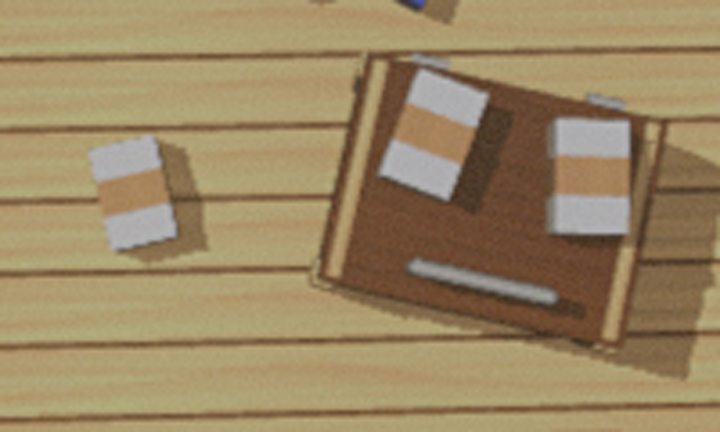

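View pics/scenecrop0.png

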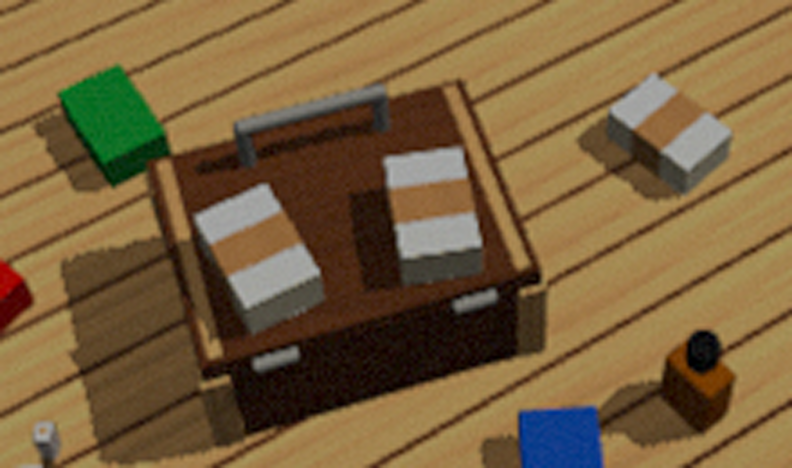

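```bash
cat >> h.py <<'E'
import json
def plan(tp,tz,n,p=None,Rm=None,dec=1):
    """straight move to tp with tool down, jaw axis yaw tz, in n rows; prints rounded rows"""
    s=observe()
    p=s['position'].copy() if p is None else np.array(p,float)
    M=R.from_rotvec(s['eef_rot']) if Rm is None else Rm
    tgt=R.from_matrix(np.array([[np.sin(tz),0,np.cos(tz)],[-np.cos(tz),0,np.sin(tz)],[0,-1,0]]))
    rows=[]
    tp=np.array(tp,float)
    rv=(M.inv()*tgt).as_rotvec(); pp=p.copy()
    for i in range(n):
        sh=M.inv().apply((tp-pp)/(n-i)).round(dec); r=((M.inv()*tgt).as_rotvec()/(n-i)).round(3)
        rows.append([*map(float,sh),*map(float,r)]); pp=pp+M.apply(sh); M=M*R.from_rotvec(r)
    for k in range(0,n,8): print(json.dumps(rows[k:k+8]))
    print('from',p.round(1),'turn',rv.round(3)); return pp,M
def st():
    s=observe();M=R.from_rotvec(s['eef_rot']).as_matrix()
    print('t',s['clock'],'p',s['position'].round(1),'jawyaw',round(float(np.arctan2(M[1,2],M[0,2])),3),'down',M[:,1].round(3),'F',np.round(s['contact_force'],1),'w',round(float(s['width']),1),'q',s['joint_pos'].round(2))
E
python3 -c "
from h import *
plan([626,-95.6,200],-0.388-1.5708,16)"
```

```text
[[-32.4, 2.3, -17.8, 0.0, 0.053, 0.0], [-31.4, 2.3, -19.5, 0.0, 0.053, 0.0], [-30.3, 2.3, -21.1, 0.0, 0.053, 0.0], [-29.1, 2.3, -22.7, 0.0, 0.053, 0.0], [-27.9, 2.4, -24.2, 0.0, 0.053, 0.0], [-26.6, 2.3, -25.7, 0.0, 0.053, 0.0], [-25.2, 2.4, -27.0, 0.0, 0.053, 0.0], [-23.7, 2.3, -28.3, 0.0, 0.053, 0.0]]
[[-22.2, 2.4, -29.6, 0.0, 0.053, 0.0], [-20.6, 2.3, -30.7, 0.0, 0.053, 0.0], [-18.9, 2.4, -31.7, 0.0, 0.053, 0.0], [-17.2, 2.3, -32.7, 0.0, 0.053, 0.0], [-15.4, 2.4, -33.6, 0.0, 0.053, 0.0], [-13.6, 2.3, -34.3, 0.0, 0.054, 0.0], [-11.8, 2.4, -35.0, 0.0, 0.053, 0.0], [-9.9, 2.3, -35.6, 0.001, 0.054, 0.001]]
from [ 289.4 -581.5  237. ] turn [0.001 0.85  0.   ]
```

Call:
carry_out:
  rows:
    - [-32,2,-18,0,0.05,0]
    - [-31,2,-20,0,0.05,0]
    - [-30,2,-21,0,0.05,0]
    - [-29,2,-23,0,0.05,0]
    - [-28,2,-24,0,0.05,0]
    - [-27,2,-26,0,0.05,0]
    - [-25,2,-27,0,0.05,0]
    - [-24,2,-28,0,0.05,0]
  gripper: 0

```text
clock: 1.0
position: [455.2, -335.7, 221.6]
eef_rot: [-0.066, 2.191, -2.191]
contact_force: [0.8, 0.0, 0.1]
width: 91.9
```

Call:
carry_out:
  rows:
    - [-22,2,-30,0,0.05,0]
    - [-21,2,-31,0,0.05,0]
    - [-19,2,-32,0,0.05,0]
    - [-17,2,-33,0,0.05,0]
    - [-15,2,-34,0,0.05,0]
    - [-14,2,-34,0,0.05,0]
    - [-12,2,-35,0,0.05,0]
    - [0,0,0,0,0,0]

```text
clock: 1.8
position: [597.4, -110.6, 207.7]
eef_rot: [-0.294, -2.076, 2.067]
contact_force: [0.3, 1.3, -0.1]
width: 91.9
```

```bash
python3 -c "
from h import *
st()
plan([626,-95.6,165],-0.388-1.5708,3)"
```

```text
t 1.8 p [ 597.4 -110.6  207.7] jawyaw -1.851 down [ 0.002  0.004 -1.   ] F [ 0.3  1.3 -0.1] w 91.9 q [ 0.49  0.46 -0.46  1.69  0.22  1.04 -1.89]
[[-7.8, 14.3, -7.4, 0.002, 0.036, -0.0], [-7.5, 14.2, -7.7, 0.001, 0.036, -0.0], [-7.2, 14.3, -7.9, 0.002, 0.036, -0.0]]
from [ 597.4 -110.6  207.7] turn [ 0.005  0.108 -0.   ]
```

Call:
carry_out:
  rows:
    - [-8,14,-7,0,0.036,0]
    - [-7.5,14,-8,0,0.036,0]
    - [-7,14,-8,0,0.036,0]
    - [0,0,0,0,0,0]
    - [0,0,0,0,0,0]

```text
clock: 2.3
position: [623.1, -104.0, 165.5]
eef_rot: [-0.4, -2.004, 2.004]
contact_force: [0.3, -0.7, -0.8]
width: 91.6
```

Run:
```python
from h import *
st()
c=snap('scene'); cv2.imwrite('pics/s1.png',cv2.resize(c['frame'][120:300,130:400,::-1],None,fx=2.9,fy=2.9,interpolation=cv2.INTER_CUBIC))
plan([626,-95.6,127],-0.388-1.5708,3)
```

```text
t 2.3 p [ 623.1 -104.   165.5] jawyaw -1.966 down [-0.001 -0.    -1.   ] F [ 0.3 -0.7 -0.8] w 91.6 q [ 0.42  0.54 -0.41  1.66  0.25  0.99 -2.04]
[[0.3, 13.0, -3.0, -0.0, -0.003, 0.0], [0.3, 13.0, -3.0, -0.0, -0.002, 0.0], [0.3, 13.1, -3.1, -0.0, -0.003, 0.0]]
from [ 623.3 -104.3  166.1] turn [-0.    -0.008  0.   ]
```

View pics/s1.png

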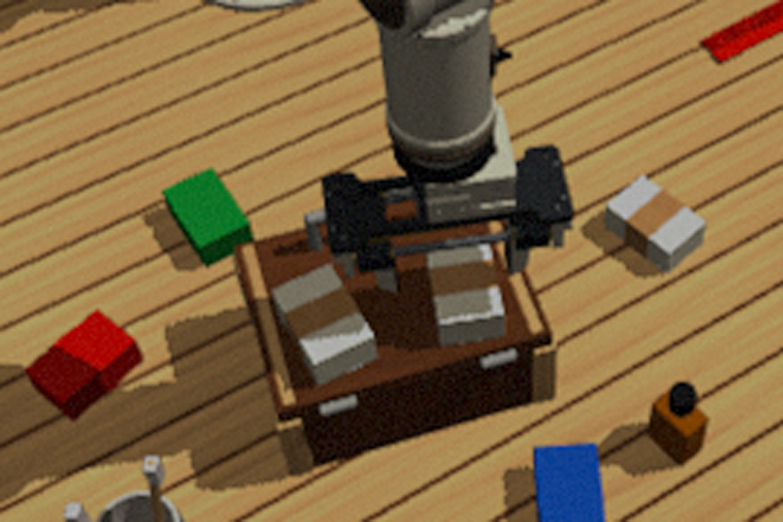

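Call:
carry_out:
  rows:
    - [0.5,0,-4.5,0,0,0]
    - [0.5,0,-4.5,0,0,0]
    - [0,0,0,0,0,0]

```text
clock: 2.65
position: [626.7, -93.8, 166.5]
eef_rot: [-0.402, -2.006, 2.004]
contact_force: [-0.9, -0.1, 0.1]
width: 91.8
```

Run:
```python
from h import *
st()
plan([626,-95.6,127],-0.388-1.5708,3)
```

```text
t 2.65 p [626.7 -93.8 166.5] jawyaw -1.966 down [ 0.001  0.    -1.   ] F [-0.9 -0.1  0.1] w 91.8 q [ 0.41  0.54 -0.42  1.66  0.25  0.99 -2.06]
[[-0.0, 13.2, 0.6, 0.0, -0.002, -0.0], [-0.0, 13.2, 0.7, 0.0, -0.002, -0.0], [-0.0, 13.1, 0.6, 0.001, -0.003, -0.001]]
from [626.7 -93.8 166.5] turn [ 0.001 -0.007 -0.001]
```

Call:
carry_out:
  rows:
    - [0,10,0.5,0,0,0]
    - [0,10,0.5,0,0,0]
    - [0,10,0.5,0,0,0]
    - [0,9,0,0,0,0]
    - [0,0,0,0,0,0]

```text
clock: 3.15
position: [624.2, -96.3, 124.4]
eef_rot: [-0.398, -2.002, 2.003]
contact_force: [-0.2, -0.0, -0.6]
width: 91.7
```

Call:
carry_out:
  rows:
    - [0,0,0,0,0,0]
    - [0,0,0,0,0,0]
    - [0,0,0,0,0,0]
    - [0,0,0,0,0,0]
    - [0,0,0,0,0,0]
    - [0,0,0,0,0,0]
  gripper: 1
  squeeze: 12

```text
clock: 3.75
position: [626.0, -96.3, 127.1]
eef_rot: [-0.403, -2.004, 2.004]
contact_force: [0.1, 0.7, 0.8]
width: 54.5
```

Run:
```python
from h import *
st()
```

```text
t 3.75 p [626.  -96.3 127.1] jawyaw -1.967 down [ 0.001 -0.    -1.   ] F [0.1 0.7 0.8] w 54.5 q [ 0.4   0.59 -0.4   1.68  0.28  0.92 -2.07]
```

Call:
carry_out:
  rows:
    - [0,-10,0,0,0,0]
    - [0,-20,0,0,0,0]
    - [0,-20,0,0,0,0]
    - [0,-10,0,0,0,0]
    - [0,0,0,0,0,0]

```text
clock: 4.25
position: [626.9, -96.5, 188.8]
eef_rot: [-0.406, -2.005, 2.005]
contact_force: [-0.1, 0.6, -1.9]
width: 55.2
```

Run:
```python
from h import *
st()
plan([594.2,139.2,120],0.213-1.5708,10)
```

```text
t 4.25 p [626.9 -96.5 188.8] jawyaw -1.967 down [ 0.004 -0.001 -1.   ] F [-0.1  0.6 -1.9] w 55.2 q [ 0.42  0.52 -0.42  1.64  0.24  1.03 -2.04]
[[12.1, 6.9, -20.5, -0.0, -0.061, -0.0], [10.9, 6.9, -21.2, -0.0, -0.061, -0.0], [9.6, 6.8, -21.8, -0.0, -0.061, -0.0], [8.2, 6.9, -22.3, -0.0, -0.061, -0.001], [6.8, 6.9, -22.8, -0.0, -0.061, -0.0], [5.4, 6.8, -23.2, -0.0, -0.061, -0.001], [4.0, 6.9, -23.5, -0.0, -0.061, -0.0], [2.6, 6.8, -23.6, -0.0, -0.061, -0.001]]
[[1.1, 6.9, -23.8, -0.0, -0.061, -0.0], [-0.4, 6.8, -23.8, -0.001, -0.06, -0.0]]
from [626.9 -96.5 188.8] turn [-0.    -0.609 -0.004]
```

Call:
carry_out:
  rows:
    - [12,5,-20.5,0,-0.061,0]
    - [11,5,-21,0,-0.061,0]
    - [9.5,6,-22,0,-0.061,0]
    - [8,7,-22,0,-0.061,0]
    - [7,8,-23,0,-0.061,0]
    - [5.5,8,-23,0,-0.061,0]
    - [4,8,-23.5,0,-0.061,0]
    - [2.5,8,-23.5,0,-0.061,0]

```text
clock: 5.05
position: [598.9, 94.0, 130.9]
eef_rot: [-0.106, 2.172, -2.172]
contact_force: [0.3, 0.0, -1.3]
width: 55.1
```

Call:
carry_out:
  rows:
    - [1,8,-24,0,-0.061,0]
    - [-0.5,6,-24,0,-0.06,0]
    - [0,0,0,0,0,0]
    - [0,0,0,0,0,0]
    - [0,0,0,0,0,0]

```text
clock: 5.55
position: [593.3, 138.5, 117.6]
eef_rot: [-0.224, 2.109, -2.111]
contact_force: [-0.6, -1.5, -1.3]
width: 54.8
```

Run:
```python
from h import *
st()
for n in ['scene','top']:
    c=snap(n);W=world(c);fr=c['frame']
    u0,v0,w,h=(230,140,120,100) if n=='top' else (300,100,130,130)
    cv2.imwrite('pics/%s2.png'%n,cv2.resize(fr[v0:v0+h,u0:u0+w,::-1],None,fx=4.5,fy=4.5,interpolation=cv2.INTER_CUBIC))
```

```text
t 5.55 p [593.3 138.5 117.6] jawyaw -1.359 down [ 0.    -0.001 -1.   ] F [-0.6 -1.5 -1.3] w 54.8 q [ 0.14  0.6  -0.57  1.75  0.4   0.91 -1.95]
```

View pics/scene2.png

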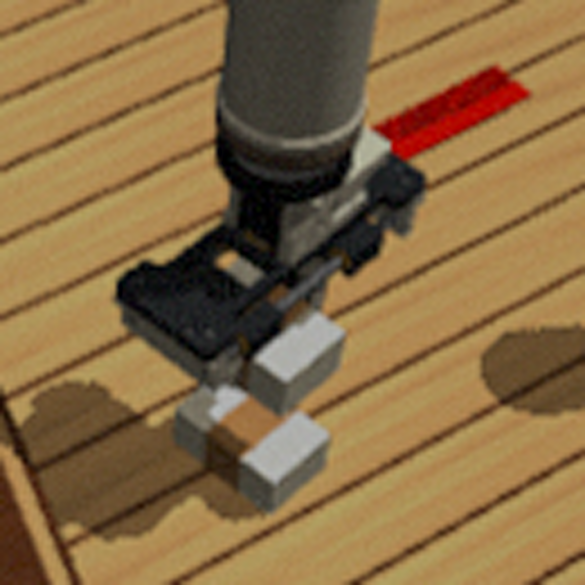

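View pics/top2.png

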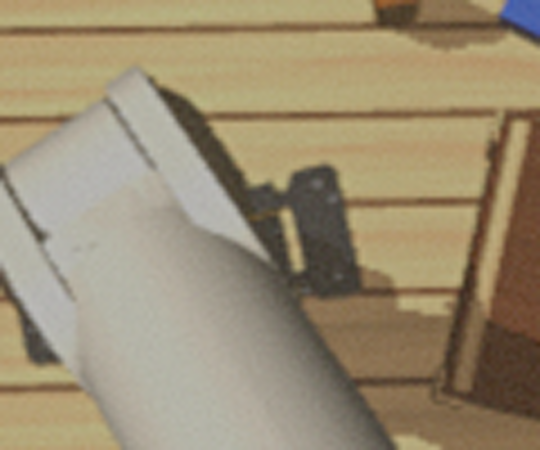

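```bash
cat >> h.py <<'E'
def faces(W,c,psi,bands):
    u=np.array([np.cos(psi),np.sin(psi)]);v=np.array([-u[1],u[0]])
    a=(W[...,:2]-c)@u; b=(W[...,:2]-c)@v; z=W[...,2]
    for lo,hi in bands:
        m=(z>lo)&(z<hi)&(abs(a)<60)&(abs(b)<45)
        e=m&(a>34)&(abs(b)<22); f=m&(b<-18)&(b>-42)&(a>14)&(a<40)
        print((lo,hi),'end a',np.median(a[e]).round(1),'b-slope',np.polyfit(b[e],a[e],1).round(3) if e.sum()>20 else '', e.sum(),'side b',np.median(b[f]).round(1),np.polyfit(a[f],b[f],1).round(3) if f.sum()>20 else '',f.sum())
E
python3 - <<'E'
from h import *
c=dict(np.load('scene.npz'));W=world(c)
faces(W,np.array([594.2,139.2]),.213,[(6,28),(106,128),(106,118),(114,126)])
E
```

```text
(6, 28) end a 43.1 b-slope [-4.0000e-03  4.3068e+01] 41 side b -26.4 [-6.0000e-03 -2.6126e+01] 32
(106, 128) end a 41.5 b-slope [-1.300e-02  4.148e+01] 49 side b -26.8 [ 2.6000e-02 -2.7774e+01] 42
(106, 118) end a 41.1 b-slope [-6.0000e-03  4.1253e+01] 24 side b -26.9 [ 2.2000e-02 -2.7676e+01] 22
(114, 126) end a 41.7 b-slope [-0.   41.68] 24 side b -27.2  19
```

Call:
carry_out:
  rows:
    - [-1.5,12,-0.5,0,0,0]
    - [0,14,0,0,0,0]
    - [0,14,0,0,0,0]
    - [0,8,0,0,0,0]
    - [0,0,0,0,0,0]
    - [0,0,0,0,0,0]

```text
clock: 6.25
position: [594.1, 140.4, 69.3]
eef_rot: [-0.226, 2.11, -2.109]
contact_force: [0.4, 0.7, -1.0]
width: 54.9
```

Run:
```python
from h import *
for i in range(2):
    st();c=snap('scene');W=world(c)
faces(W,np.array([594.2,139.2]),.213,[(6,28),(60,76)])
q=(W[...,:2]-np.array([594.2,139.2]))@np.array([.977,.211])
m=(abs(W[...,0]-594)<60)&(abs(W[...,1]-139)<45)&(q>20)&(q<40)&(W[...,2]<100)
print(np.histogram(W[...,2][m],bins=np.arange(-4,110,3)))
```

```text
t 6.25 p [594.1 140.4  69.3] jawyaw -1.358 down [-0.001  0.    -1.   ] F [ 0.4  0.7 -1. ] w 54.9 q [ 0.12  0.67 -0.53  1.77  0.44  0.83 -1.98]
t 6.3 p [594.6 140.5  69.9] jawyaw -1.358 down [ 0.  0. -1.] F [-0.4  0.1 -1.5] w 54.8 q [ 0.12  0.67 -0.53  1.77  0.44  0.83 -1.98]
(6, 28) end a 43.0 b-slope [-1.1000e-02  4.3048e+01] 39 side b -26.3 [ 2.4000e-02 -2.6966e+01] 39
(60, 76) end a 43.4 b-slope [-2.7000e-02  4.3312e+01] 33 side b -25.2 [-1.4000e-02 -2.5106e+01] 26
(array([21, 28,  9,  6,  3,  5,  3,  3,  4,  8,  1, 12, 24, 13,  1,  0,  0,
        0,  0,  6,  2,  5,  2,  6,  4,  3,  5,  2,  2, 25, 64, 27,  4,  0,
        0,  0,  0]), array([ -4,  -1,   2,   5,   8,  11,  14,  17,  20,  23,  26,  29,  32,
        35,  38,  41,  44,  47,  50,  53,  56,  59,  62,  65,  68,  71,
        74,  77,  80,  83,  86,  89,  92,  95,  98, 101, 104, 107]))
```

Call:
carry_out:
  rows:
    - [0,7,0.5,0,0,0]
    - [0,6,0,0,0,0]
    - [0,3,0,0,0,0]
    - [0,0,0,0,0,0]
    - [0,0,0,0,0,0]

```text
clock: 6.85
position: [594.4, 139.8, 53.6]
eef_rot: [-0.225, 2.109, -2.109]
contact_force: [-0.5, -0.2, -0.5]
width: 55.0
```

Run:
```python
from h import *
for i in range(2):
    st();c=snap('scene');W=world(c)
faces(W,np.array([594.2,139.2]),.213,[(6,28),(42,62)])
q=(W[...,:2]-np.array([594.2,139.2]))@np.array([.977,.211])
m=(abs(W[...,0]-594)<60)&(abs(W[...,1]-139)<45)&(q>20)&(q<40)&(W[...,2]<100)&(W[...,2]>60)
print(np.median(W[...,2][m]))
```

```text
t 6.85 p [594.4 139.8  53.6] jawyaw -1.358 down [-0.  0. -1.] F [-0.5 -0.2 -0.5] w 55.0 q [ 0.11  0.69 -0.52  1.77  0.45  0.8  -1.99]
t 6.9 p [594.5 139.8  53.7] jawyaw -1.358 down [ 0.  0. -1.] F [-0.7  0.7 -0.4] w 54.8 q [ 0.11  0.69 -0.52  1.77  0.45  0.8  -1.99]
(6, 28) end a 42.7 b-slope [-5.0000e-03  4.2981e+01] 39 side b -25.7 [ 2.3000e-02 -2.6404e+01] 33
(42, 62) end a 42.9 b-slope [-4.000e-03  4.293e+01] 41 side b -26.4 [  0.083 -28.746] 32
71.42059616578297
```

Call:
carry_out:
  rows:
    - [0,0.5,0,0,0,0]
    - [0,0,0,0,0,0]

```text
clock: 7.15
position: [594.5, 139.8, 53.2]
eef_rot: [-0.225, 2.109, -2.109]
contact_force: [0.4, -0.2, -1.0]
width: 55.0
```

Call:
carry_out:
  rows:
    - [0,0,0,0,0,0]
    - [0,0,0,0,0,0]
    - [0,0,0,0,0,0]
    - [0,0,0,0,0,0]
    - [0,0,0,0,0,0]
    - [0,0,0,0,0,0]
  gripper: 0

```text
clock: 7.75
position: [594.5, 139.8, 53.3]
eef_rot: [-0.225, 2.109, -2.109]
contact_force: [-0.9, -0.0, -0.5]
width: 91.8
```

Call:
carry_out:
  rows:
    - [0,-10,0,0,0,0]
    - [0,-20,0,0,0,0]
    - [0,-30,0,0,0,0]
    - [0,-40,0,0,0,0]
    - [0,-35,0,0,0,0]
    - [0,0,0,0,0,0]

```text
clock: 8.35
position: [598.0, 141.4, 194.8]
eef_rot: [-0.214, 2.106, -2.103]
contact_force: [0.2, -0.0, 0.5]
width: 92.0
```

Run:
```python
from h import *
st()
c=snap('scene');W=world(c)
faces(W,np.array([594.2,139.2]),.213,[(6,28),(42,62)])
plan([593,-212.5,190],-0.043-1.5708,13)
```

```text
t 8.35 p [598.  141.4 194.8] jawyaw -1.358 down [ 0.01   0.002 -1.   ] F [ 0.2 -0.   0.5] w 92.0 q [ 0.18  0.51 -0.61  1.69  0.33  1.03 -1.9 ]
(6, 28) end a 42.9 b-slope [-2.0000e-03  4.2875e+01] 39 side b -26.1 [-1.9000e-02 -2.5659e+01] 29
(42, 62) end a 43.1 b-slope [4.0000e-03 4.3134e+01] 37 side b -26.1 [-8.0000e-03 -2.5717e+01] 34
[[6.0, 0.1, 26.5, 0.0, 0.02, -0.001], [5.5, 0.1, 26.6, 0.0, 0.02, -0.0], [4.9, 0.1, 26.7, 0.0, 0.02, -0.001], [4.4, 0.1, 26.8, 0.0, 0.02, -0.0], [3.9, 0.2, 26.9, 0.0, 0.02, -0.001], [3.3, 0.1, 27.0, 0.0, 0.019, -0.0], [2.8, 0.2, 27.0, 0.0, 0.02, -0.001], [2.3, 0.2, 27.1, 0.0, 0.019, -0.0]]
[[1.8, 0.1, 27.1, 0.0, 0.02, -0.001], [1.2, 0.2, 27.1, 0.0, 0.019, -0.0], [0.7, 0.1, 27.1, 0.0, 0.02, -0.001], [0.2, 0.2, 27.2, 0.0, 0.019, -0.0], [-0.4, 0.1, 27.1, 0.001, 0.02, -0.001]]
from [596.5 140.6 192.1] turn [ 0.001  0.256 -0.007]
```

Call:
carry_out:
  rows:
    - [6,0,26,0,0.02,0]
    - [5.5,0,26.5,0,0.02,0]
    - [5,0,26.5,0,0.02,0]
    - [4.5,0,27,0,0.02,0]
    - [4,0,27,0,0.02,0]
    - [3.5,0,27,0,0.02,0]
    - [3,0,27,0,0.02,0]
    - [2.5,0,27,0,0.02,0]

```text
clock: 9.2
position: [590.1, -78.2, 187.1]
eef_rot: [-0.06, 2.196, -2.196]
contact_force: [-0.5, 0.0, -0.0]
width: 91.5
```

Call:
carry_out:
  rows:
    - [2,0,27,0,0.02,0]
    - [1.5,0,27,0,0.02,0]
    - [1,0,27,0,0.02,0]
    - [0,0,27,0,0.02,0]
    - [0,0,27,0,0.016,0]
    - [0,0,0,0,0,0]
    - [0,0,0,0,0,0]
    - [0,0,0,0,0,0]

```text
clock: 10.0
position: [588.2, -210.5, 187.6]
eef_rot: [-0.044, -2.202, 2.199]
contact_force: [-1.4, 0.4, -0.8]
width: 91.3
```

Run:
```python
from h import *
st()
plan([593,-212.5,127],-0.043-1.5708,4)
c=snap('top');rects(world(c),(540,680,-280,-150),138,156,20)
```

```text
t 10.0 p [ 588.2 -210.5  187.6] jawyaw -1.612 down [-0.001  0.001 -1.   ] F [-1.4  0.4 -0.8] w 91.3 q [ 0.66  0.52 -0.48  1.66  0.27  1.03 -1.52]
[[-1.2, 15.2, 0.5, 0.0, 0.0, 0.0], [-1.2, 15.1, 0.5, 0.0, 0.001, 0.0], [-1.3, 15.2, 0.5, 0.001, 0.0, 0.001], [-1.2, 15.1, 0.4, 0.0, 0.001, 0.0]]
from [ 588.2 -210.5  187.6] turn [0.001 0.002 0.001]
c [ 557.1 -212.4] mean [ 556.  -211.2  146.6] size [55.5 13.7] longang 1.549 n 107 px [394, 209, 21, 6]
```

Call:
carry_out:
  rows:
    - [-2.5,15,1,0,0,0]
    - [-2,15,1,0,0,0]
    - [0,15,0,0,0,0]
    - [0,10,0,0,0,0]
    - [0,5,0,0,0,0]
    - [0,0,0,0,0,0]
    - [0,0,0,0,0,0]

```text
clock: 10.75
position: [593.2, -214.4, 128.5]
eef_rot: [-0.048, -2.2, 2.2]
contact_force: [-0.2, 0.7, -0.1]
width: 91.7
```

Run:
```python
from h import *
st()
```

```text
t 10.75 p [ 593.2 -214.4  128.5] jawyaw -1.614 down [ 0.001 -0.    -1.   ] F [-0.2  0.7 -0.1] w 91.7 q [ 0.64  0.59 -0.45  1.69  0.31  0.93 -1.55]
```

Call:
carry_out:
  rows:
    - [0,1,-1.5,0,0,0]
    - [0,0,0,0,0,0]
    - [0,0,0,0,0,0]
    - [0,0,0,0,0,0]
    - [0,0,0,0,0,0]
    - [0,0,0,0,0,0]
    - [0,0,0,0,0,0]
  gripper: 1
  squeeze: 12

```text
clock: 11.45
position: [593.0, -212.9, 127.4]
eef_rot: [-0.048, -2.2, 2.2]
contact_force: [0.7, 0.5, 1.7]
width: 54.9
```

Call:
carry_out:
  rows:
    - [0,-10,0,0,0,0]
    - [0,-20,0,0,0,0]
    - [0,-20,0,0,0,0]
    - [0,-20,0,0,0,0]
    - [0,0,0,0,0,0]
    - [0,0,0,0,0,0]

```text
clock: 12.05
position: [593.0, -213.0, 197.5]
eef_rot: [-0.048, -2.199, 2.2]
contact_force: [0.1, -0.5, -1.7]
width: 54.6
```

Run:
```python
from h import *
st()
plan([594.5,139.8,150],0.213-1.5708,14)
```

```text
t 12.05 p [ 593.  -213.   197.5] jawyaw -1.614 down [ 0.001 -0.001 -1.   ] F [ 0.1 -0.5 -1.7] w 54.6 q [ 0.65  0.51 -0.48  1.64  0.27  1.05 -1.52]
[[1.0, 3.4, -25.2, -0.0, -0.018, -0.0], [0.5, 3.4, -25.2, -0.0, -0.018, -0.0], [0.1, 3.4, -25.2, -0.0, -0.018, -0.0], [-0.4, 3.4, -25.2, -0.0, -0.018, -0.0], [-0.8, 3.4, -25.2, -0.0, -0.018, -0.0], [-1.3, 3.4, -25.2, -0.0, -0.018, -0.0], [-1.7, 3.4, -25.1, -0.0, -0.019, -0.0], [-2.2, 3.4, -25.1, -0.0, -0.018, -0.0]]
[[-2.7, 3.4, -25.1, -0.0, -0.019, -0.0], [-3.1, 3.3, -25.0, -0.0, -0.018, -0.0], [-3.6, 3.4, -24.9, -0.0, -0.019, -0.0], [-4.1, 3.3, -24.9, -0.0, -0.018, -0.0], [-4.5, 3.4, -24.8, -0.0, -0.019, -0.0], [-5.0, 3.3, -24.7, -0.001, -0.018, -0.001]]
from [ 593.  -213.   197.5] turn [-0.001 -0.256 -0.001]
```

Call:
carry_out:
  rows:
    - [1,2,-25,0,-0.018,0]
    - [0.5,2,-25,0,-0.018,0]
    - [0,3,-25,0,-0.018,0]
    - [-0.5,3,-25,0,-0.018,0]
    - [-1,4,-25,0,-0.018,0]
    - [-1,4,-25,0,-0.018,0]
    - [-2,4,-25,0,-0.018,0]
    - [-2,4,-25,0,-0.019,0]

```text
clock: 12.85
position: [592.7, -9.1, 170.1]
eef_rot: [-0.117, 2.169, -2.167]
contact_force: [0.6, 0.3, -1.0]
width: 55.3
```

Call:
carry_out:
  rows:
    - [-3,4,-25,0,-0.018,0]
    - [-3,4,-25,0,-0.019,0]
    - [-4,4,-25,0,-0.018,0]
    - [-4,4,-25,0,-0.019,0]
    - [-5,3,-25,0,-0.018,0]
    - [-5,2,-24,0,-0.018,0]
    - [0,0,0,0,0,0]
    - [0,0,0,0,0,0]

```text
clock: 13.65
position: [594.1, 140.7, 149.3]
eef_rot: [-0.231, 2.109, -2.108]
contact_force: [-0.1, -1.3, -1.1]
width: 54.9
```

Run:
```python
from h import *
for i in range(2):
    st();c=snap('scene');W=world(c)
faces(W,np.array([594.2,139.2]),.213,[(6,28),(42,64),(135,160)])
plan([594.5,139.8,107],0.213-1.5708,4)
```

```text
t 13.65 p [594.1 140.7 149.3] jawyaw -1.355 down [-0.002  0.    -1.   ] F [-0.1 -1.3 -1.1] w 54.9 q [ 0.16  0.56 -0.58  1.72  0.37  0.97 -1.92]
t 13.7 p [594.6 139.  149.5] jawyaw -1.357 down [-0.002 -0.001 -1.   ] F [ 0.9 -1.2 -1.6] w 55.0 q [ 0.16  0.56 -0.58  1.72  0.37  0.97 -1.92]
(6, 28) end a 42.9 b-slope [2.2000e-02 4.2975e+01] 40 side b -26.0 [ 2.2000e-02 -2.6837e+01] 33
(42, 64) end a 43.0 b-slope [-6.0000e-03  4.3012e+01] 44 side b -25.8 [  0.028 -26.633] 36
(135, 160) end a 42.9 b-slope [1.0000e-02 4.2962e+01] 57 side b -27.0 [ -0.028 -26.398] 48
[[0.0, 10.7, -0.5, -0.0, -0.0, 0.0], [0.0, 10.6, -0.5, -0.0, -0.0, 0.0], [0.1, 10.7, -0.5, -0.0, -0.0, 0.001], [0.0, 10.6, -0.5, -0.001, -0.001, 0.0]]
from [595.1 137.9 149.6] turn [-0.001 -0.001  0.001]
```

Target TCP z ≈ 53 + 36 = 89.

Call:
carry_out:
  rows:
    - [0,12,-0.5,0,0,0]
    - [0,12,-0.5,0,0,0]
    - [0,12,0,0,0,0]
    - [0,10,0,0,0,0]
    - [0,7,0,0,0,0]
    - [0,0,0,0,0,0]
    - [0,0,0,0,0,0]

```text
clock: 14.45
position: [595.6, 139.4, 97.1]
eef_rot: [-0.224, 2.11, -2.11]
contact_force: [-0.4, -0.1, -1.1]
width: 55.0
```

Run:
```python
from h import *
for i in range(2):
    st();c=snap('scene');W=world(c)
faces(W,np.array([594.2,139.2]),.213,[(6,28),(42,64),(84,106)])
```

```text
t 14.45 p [595.6 139.4  97.1] jawyaw -1.359 down [-0.  0. -1.] F [-0.4 -0.1 -1.1] w 55.0 q [ 0.13  0.63 -0.55  1.75  0.41  0.88 -1.96]
t 14.5 p [595.9 139.5  97.5] jawyaw -1.359 down [ 0.001  0.    -1.   ] F [ 0.   0.3 -1.2] w 54.9 q [ 0.13  0.63 -0.55  1.75  0.41  0.88 -1.96]
(6, 28) end a 42.7 b-slope [-6.0000e-03  4.2705e+01] 40 side b -26.1 [-1.4000e-02 -2.5803e+01] 32
(42, 64) end a 42.9 b-slope [4.0000e-03 4.2882e+01] 42 side b -25.7 [ 2.0000e-03 -2.5894e+01] 36
(84, 106) end a 44.3 b-slope [-2.0000e-03  4.4229e+01] 50 side b -26.9 [-2.6000e-02 -2.6076e+01] 42
```

Call:
carry_out:
  rows:
    - [1,4,-0.5,0,0,0]
    - [0,3.5,0,0,0,0]
    - [0,0,0,0,0,0]
    - [0,0,0,0,0,0]

```text
clock: 14.95
position: [594.4, 139.5, 89.6]
eef_rot: [-0.225, 2.11, -2.11]
contact_force: [0.1, -0.2, -0.7]
width: 55.3
```

Run:
```python
from h import *
for i in range(2):
    st();c=snap('scene');W=world(c)
faces(W,np.array([594.2,139.2]),.213,[(6,28),(42,64),(78,100)])
```

```text
t 14.95 p [594.4 139.5  89.6] jawyaw -1.359 down [-0. -0. -1.] F [ 0.1 -0.2 -0.7] w 55.3 q [ 0.13  0.64 -0.55  1.76  0.42  0.86 -1.97]
t 15.0 p [594.4 139.5  89.7] jawyaw -1.359 down [-0. -0. -1.] F [ 0.4  0.3 -0.7] w 54.6 q [ 0.13  0.64 -0.55  1.76  0.42  0.86 -1.97]
(6, 28) end a 42.9 b-slope [-1.6000e-02  4.3077e+01] 41 side b -25.7 [  0.    -25.831] 35
(42, 64) end a 43.2 b-slope [4.0000e-03 4.3094e+01] 42 side b -26.6 [-5.0000e-03 -2.6316e+01] 36
(78, 100) end a 43.0 b-slope [1.3000e-02 4.2961e+01] 45 side b -26.6 [-5.0000e-03 -2.6331e+01] 41
```

Call:
carry_out:
  rows:
    - [0,0.5,0,0,0,0]
    - [0,0,0,0,0,0]

```text
clock: 15.25
position: [594.6, 139.5, 89.4]
eef_rot: [-0.224, 2.11, -2.11]
contact_force: [0.9, -0.2, -0.3]
width: 55.0
```

Call:
carry_out:
  rows:
    - [0,0,0,0,0,0]
    - [0,0,0,0,0,0]
    - [0,0,0,0,0,0]
    - [0,0,0,0,0,0]
    - [0,0,0,0,0,0]
    - [0,0,0,0,0,0]
  gripper: 0

```text
clock: 15.85
position: [594.5, 139.5, 89.3]
eef_rot: [-0.224, 2.11, -2.11]
contact_force: [-0.3, 0.3, 0.6]
width: 91.2
```

Call:
carry_out:
  rows:
    - [0,-10,0,0,0,0]
    - [0,-20,0,0,0,0]
    - [0,-30,0,0,0,0]
    - [0,-40,0,0,0,0]
    - [0,-20,0,0,0,0]
    - [0,0,0,0,0,0]
    - [0,0,0,0,0,0]

```text
clock: 16.55
position: [594.7, 139.5, 210.0]
eef_rot: [-0.223, 2.109, -2.109]
contact_force: [-0.4, -0.2, -0.6]
width: 91.9
```

Run:
```python
from h import *
for i in range(2):
    st();c=snap('scene');W=world(c)
faces(W,np.array([594.2,139.2]),.213,[(6,28),(42,64),(78,100)])
rects(W,(440,600,-220,-40),125,170,40)
plan([516,-128.4,215],-0.245,14)
```

```text
t 16.55 p [594.7 139.5 210. ] jawyaw -1.359 down [ 0.001 -0.    -1.   ] F [-0.4 -0.2 -0.6] w 91.9 q [ 0.18  0.49 -0.62  1.68  0.32  1.07 -1.89]
t 16.6 p [594.  139.1 208.9] jawyaw -1.359 down [-0.001 -0.001 -1.   ] F [-0.4  0.3 -0.6] w 91.7 q [ 0.18  0.5  -0.61  1.68  0.32  1.07 -1.89]
(6, 28) end a 42.8 b-slope [-5.0000e-03  4.2771e+01] 40 side b -26.1 [-2.1000e-02 -2.5639e+01] 35
(42, 64) end a 43.3 b-slope [-6.0000e-03  4.3207e+01] 42 side b -26.0 [  0.034 -26.92 ] 38
(78, 100) end a 42.9 b-slope [-5.0000e-03  4.3065e+01] 47 side b -26.6 [-1.1000e-02 -2.6289e+01] 38
c [ 517.6 -128.4] mean [ 518.9 -128.9  149.5] size [111.2  15. ] longang 1.316 n 248 px [235, 184, 43, 19]
[[9.4, -0.5, 17.5, 0.0, -0.08, 0.0], [10.8, -0.5, 16.7, 0.0, -0.08, 0.0], [12.1, -0.5, 15.8, 0.0, -0.08, 0.0], [13.3, -0.5, 14.8, 0.0, -0.079, 0.0], [14.5, -0.4, 13.7, 0.0, -0.08, 0.0], [15.5, -0.5, 12.5, 0.0, -0.079, 0.0], [16.4, -0.4, 11.2, 0.0, -0.08, 0.0], [17.3, -0.5, 9.8, 0.0, -0.079, 0.0]]
[[18.0, -0.4, 8.5, 0.0, -0.08, 0.0], [18.6, -0.5, 7.0, 0.0, -0.079, 0.0], [19.1, -0.4, 5.5, 0.0, -0.08, 0.0], [19.5, -0.5, 3.9, 0.0, -0.079, 0.0], [19.8, -0.4, 2.4, 0.001, -0.08, 0.001], [19.9, -0.5, 0.8, 0.0, -0.079, 0.0]]
from [593.7 139.1 208.2] turn [ 1.000e-03 -1.114e+00  2.000e-03]
```

Call:
carry_out:
  rows:
    - [9,0,17.5,0,-0.08,0]
    - [11,0,17,0,-0.08,0]
    - [12,0,16,0,-0.08,0]
    - [13,0,15,0,-0.08,0]
    - [14.5,0,14,0,-0.08,0]
    - [15.5,0,12.5,0,-0.08,0]
    - [16.5,0,11,0,-0.08,0]
    - [17,0,10,0,-0.08,0]

```text
clock: 17.45
position: [550.1, -14.7, 207.8]
eef_rot: [-0.783, 1.716, -1.713]
contact_force: [0.7, -1.1, 0.2]
width: 91.7
```

Call:
carry_out:
  rows:
    - [18,0,8.5,0,-0.08,0]
    - [18.5,0,7,0,-0.08,0]
    - [19,0,5.5,0,-0.08,0]
    - [19.5,0,4,0,-0.08,0]
    - [20,0,2,0,-0.08,0]
    - [20,0,1,0,-0.074,0]
    - [0,0,0,0,0,0]
    - [0,0,0,0,0,0]

```text
clock: 18.25
position: [517.8, -128.6, 208.3]
eef_rot: [-1.082, 1.391, -1.388]
contact_force: [0.8, 0.1, 0.5]
width: 91.7
```

Run:
```python
from h import *
st();c=snap('scene');st()
plan([516,-128.4,142],-0.245,5)
```

```text
t 18.25 p [ 517.8 -128.6  208.3] jawyaw -0.248 down [-0.001  0.001 -1.   ] F [0.8 0.1 0.5] w 91.7 q [ 0.87  0.41 -0.84  1.86  0.36  1.02 -0.36]
t 18.3 p [ 518.2 -127.7  208.6] jawyaw -0.246 down [-0.001  0.001 -1.   ] F [-0.4  0.4  0.3] w 91.5 q [ 0.87  0.41 -0.84  1.86  0.36  1.02 -0.36]
[[0.3, 13.3, -0.4, 0.0, -0.0, -0.0], [0.2, 13.3, -0.4, 0.0, -0.0, -0.0], [0.3, 13.3, -0.4, 0.0, -0.0, -0.0], [0.2, 13.4, -0.4, 0.001, -0.0, -0.001], [0.3, 13.3, -0.3, 0.0, -0.001, -0.0]]
from [ 518.2 -127.7  208.6] turn [ 0.001 -0.001 -0.001]
```

Call:
carry_out:
  rows:
    - [0.5,15,-1,0,0,0]
    - [0.5,15,-1,0,0,0]
    - [0,15,0,0,0,0]
    - [0,12,0,0,0,0]
    - [0,9,0,0,0,0]
    - [0,0,0,0,0,0]
    - [0,0,0,0,0,0]

```text
clock: 19.0
position: [516.4, -129.0, 143.1]
eef_rot: [-1.083, 1.387, -1.387]
contact_force: [-0.3, 0.3, 0.1]
width: 91.8
```

Call:
carry_out:
  rows:
    - [0,0,0,0,0,0]
    - [0,0,0,0,0,0]
    - [0,0,0,0,0,0]
    - [0,0,0,0,0,0]
    - [0,0,0,0,0,0]
    - [0,0,0,0,0,0]
    - [0,0,0,0,0,0]
    - [0,0,0,0,0,0]
  gripper: 1
  squeeze: 10

```text
clock: 19.8
position: [516.2, -129.3, 143.2]
eef_rot: [-1.083, 1.387, -1.387]
contact_force: [-0.5, -0.0, -0.2]
width: 32.5
```

Run:
```python
from h import *
st();c=snap('scene');st()
cv2.imwrite('pics/s5.png',cv2.resize(c['frame'][120:300,130:400,::-1],None,fx=2.9,fy=2.9,interpolation=cv2.INTER_CUBIC))
```

```text
t 19.8 p [ 516.2 -129.3  143.2] jawyaw -0.245 down [ 0.  0. -1.] F [-0.5 -0.  -0.2] w 32.5 q [ 0.82  0.5  -0.78  1.92  0.44  0.9  -0.43]
t 19.85 p [ 516.2 -129.2  143.2] jawyaw -0.245 down [-0.  0. -1.] F [0.  1.4 0.9] w 28.2 q [ 0.82  0.5  -0.78  1.92  0.44  0.9  -0.43]
```

View pics/s5.png

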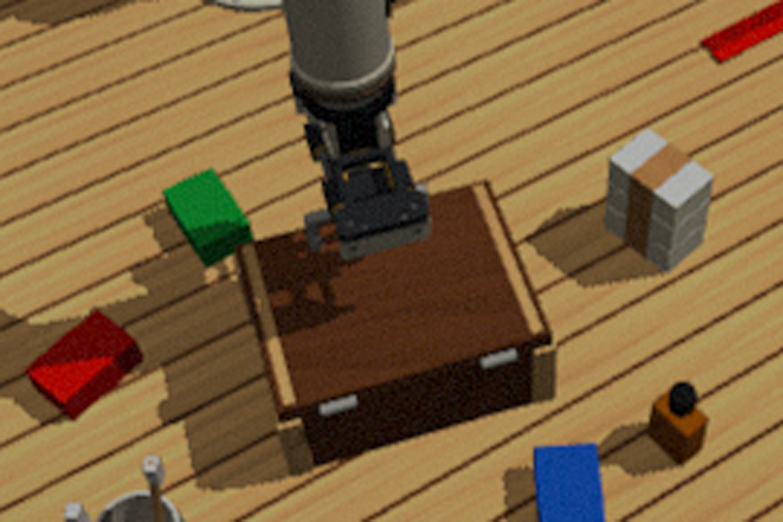

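The picture shows a neat column of three at about (660,200) and the fingers around the bar at about (365,225), still closing.

Call:
carry_out:
  rows:
    - [0,0,0,0,0,0]
    - [0,0,0,0,0,0]
    - [0,0,0,0,0,0]
    - [0,0,0,0,0,0]
    - [0,0,0,0,0,0]

```text
clock: 20.35
position: [515.0, -128.9, 143.0]
eef_rot: [-1.085, 1.389, -1.386]
contact_force: [-6.6, 1.2, 4.5]
width: 11.5
```

Run:
```python
from h import *
st()
```

```text
t 20.35 p [ 515.  -128.9  143. ] jawyaw -0.245 down [-0.002  0.    -1.   ] F [-6.6  1.2  4.5] w 11.5 q [ 0.82  0.5  -0.78  1.92  0.44  0.91 -0.43]
```

```bash
python3 -c "
import numpy as np
t=np.radians(17.88+np.r_[0,1.5,np.linspace(1.5,48.5,15)[1:],50]);r=162.9
print(np.c_[np.diff(-r*np.sin(t)),np.diff(-r*np.cos(t))].round(1).tolist())"
```

```text
[[-4.0, 1.4], [-8.9, 3.4], [-8.7, 3.9], [-8.4, 4.4], [-8.2, 4.9], [-7.9, 5.4], [-7.5, 5.9], [-7.2, 6.3], [-6.8, 6.7], [-6.4, 7.1], [-6.0, 7.4], [-5.5, 7.8], [-5.1, 8.1], [-4.6, 8.4], [-4.1, 8.6], [-1.7, 3.9]]
```

Call:
carry_out:
  rows:
    - [0,0,0,0,0,0]
    - [0,-4,1.5,0,0,0]
    - [0,-9,3.5,0,0,0]
    - [0,-8.5,4,0,0,0]
    - [0,-8.5,4.5,0,0,0]
    - [0,0,0,0,0,0]
  squeeze: 20

```text
clock: 20.95
position: [527.8, -132.1, 174.1]
eef_rot: [-1.087, 1.39, -1.386]
contact_force: [-8.9, 2.4, 1.9]
width: 11.4
```

```bash
cat >> h.py <<'E'
def lid(W,hx=665.4,hy=-166.2):
    d=np.array([-.970,.2425]); y=np.array([.2425,.970])
    rel=W[...,:2]-np.array([hx,hy]); a=rel@d; b=rel@y; z=W[...,2]-100
    m=(abs(b)<110)&(a>-20)&(a<160)&(z>5)&(z<180)&(abs(b)>60)
    p=np.c_[a[m],z[m]]
    for _ in range(4):
        k=np.polyfit(p[:,0],p[:,1],1); e=abs(np.polyval(k,p[:,0])-p[:,1])*np.cos(np.arctan(k[0])); p=p[e<max(6,np.median(e)*2.5)]
    print('lid deg',np.degrees(np.arctan(k[0])).round(1),'n',len(p),'perp offset',(k[1]*np.cos(np.arctan(k[0]))).round(1))
E
python3 - <<'E'
from h import *
st();c=snap('scene');st();lid(world(c)); lid(world(snap('top')))
E
```

```text
t 20.95 p [ 527.8 -132.1  174.1] jawyaw -0.245 down [-0.004  0.    -1.   ] F [-8.9  2.4  1.9] w 11.4 q [ 0.83  0.48 -0.8   1.87  0.41  0.98 -0.4 ]
t 21.0 p [ 527.5 -132.1  173.6] jawyaw -0.245 down [-0.004  0.    -1.   ] F [-8.9  2.9  2.4] w 11.3 q [ 0.83  0.48 -0.8   1.87  0.41  0.98 -0.4 ]
lid deg 11.6 n 2474 perp offset 9.0
lid deg 11.4 n 1256 perp offset 10.9
```

Call:
carry_out:
  rows:
    - [0,-8,4,0,0,0]
    - [0,-8,5,0,0,0]
    - [0,-7.5,5.5,0,0,0]
    - [0,-7,6,0,0,0]
    - [0,-7,6.5,0,0,0]
    - [0,0,0,0,0,0]

```text
clock: 21.65
position: [555.3, -138.9, 212.4]
eef_rot: [-1.085, 1.389, -1.387]
contact_force: [-9.1, 1.6, 5.4]
width: 11.1
```

Run:
```python
from h import *
st();c=snap('scene');st();lid(world(c)); lid(world(snap('top')))
cv2.imwrite('pics/s6.png',cv2.resize(c['frame'][120:300,130:400,::-1],None,fx=2.9,fy=2.9,interpolation=cv2.INTER_CUBIC))
```

```text
t 21.65 p [ 555.3 -138.9  212.4] jawyaw -0.245 down [-0.002 -0.    -1.   ] F [-9.1  1.6  5.4] w 11.1 q [ 0.82  0.48 -0.81  1.77  0.39  1.07 -0.37]
t 21.7 p [ 554.8 -138.8  212. ] jawyaw -0.245 down [-0.002 -0.    -1.   ] F [-8.6  2.8  4.4] w 11.3 q [ 0.82  0.48 -0.81  1.77  0.39  1.07 -0.37]
lid deg 27.8 n 2956 perp offset 9.6
lid deg 27.5 n 1068 perp offset 11.1
```

View pics/s6.png

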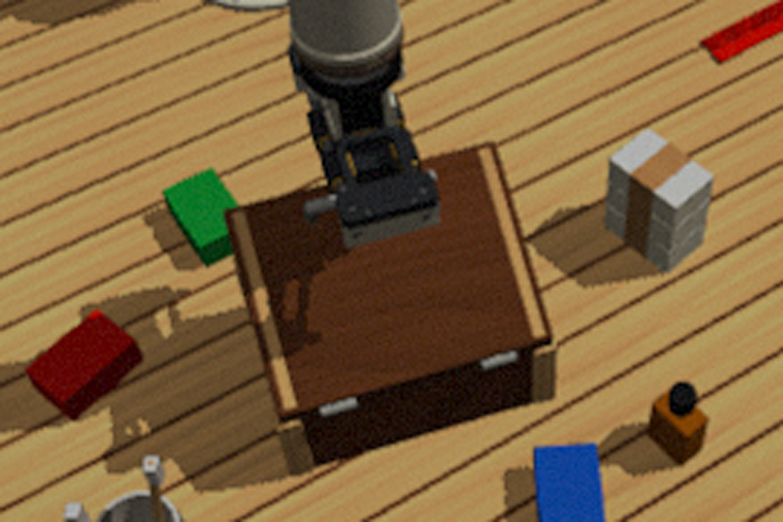

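Call:
carry_out:
  rows:
    - [0,-6.5,6,0,0,0]
    - [0,-6,7,0,0,0]
    - [0,-5.5,7.5,0,0,0]
    - [0,-5,7.5,0,0,0]
    - [0,-4.5,8,0,0,0]
    - [0,-3,6,0,0,0]
    - [0,-2.5,5.5,0,0,0]
    - [0,0,0,0,0,0]

```text
clock: 22.55
position: [603.0, -150.8, 246.0]
eef_rot: [-1.081, 1.386, -1.389]
contact_force: [-4.1, 0.9, 6.1]
width: 11.2
```

Run:
```python
from h import *
st();c=snap('scene');st();lid(world(c)); lid(world(snap('top')))
```

```text
t 22.55 p [ 603.  -150.8  246. ] jawyaw -0.245 down [ 0.002 -0.    -1.   ] F [-4.1  0.9  6.1] w 11.2 q [ 0.78  0.53 -0.8   1.61  0.4   1.17 -0.36]
t 22.6 p [ 602.7 -150.7  245.8] jawyaw -0.245 down [ 0.002 -0.    -1.   ] F [-5.1  1.   5.6] w 11.1 q [ 0.78  0.53 -0.8   1.61  0.4   1.17 -0.36]
lid deg 48.6 n 3067 perp offset 10.1
lid deg 48.4 n 767 perp offset 10.9
```

Call:
carry_out:
  rows:
    - [0,-1,2,0,0,0]
    - [0,-0.5,2,0,0,0]
    - [0,0,0,0,0,0]
    - [0,0,0,0,0,0]
    - [0,0,0,0,0,0]
    - [0,0,0,0,0,0]
    - [0,0,0,0,0,0]
    - [0,0,0,0,0,0]

```text
clock: 23.45
position: [606.3, -151.6, 247.3]
eef_rot: [-1.082, 1.386, -1.389]
contact_force: [-5.7, 0.5, 7.3]
width: 11.3
```

Run:
```python
from h import *
st();c=snap('scene');st();W=world(c);lid(W); lid(world(snap('top')))
faces(W,np.array([594.2,139.2]),.213,[(6,28),(42,64),(78,100)])
cv2.imwrite('pics/s7.png',cv2.resize(c['frame'][120:300,130:400,::-1],None,fx=2.9,fy=2.9,interpolation=cv2.INTER_CUBIC))
```

```text
t 23.45 p [ 606.3 -151.6  247.3] jawyaw -0.245 down [ 0.002 -0.001 -1.   ] F [-5.7  0.5  7.3] w 11.3 q [ 0.77  0.53 -0.8   1.6   0.4   1.18 -0.36]
t 23.5 p [ 606.3 -151.6  247.2] jawyaw -0.245 down [ 0.002 -0.001 -1.   ] F [-6.7  1.4  6.4] w 10.9 q [ 0.77  0.53 -0.8   1.6   0.4   1.18 -0.36]
lid deg 50.0 n 3055 perp offset 9.9
lid deg 49.8 n 743 perp offset 10.9
(6, 28) end a 43.0 b-slope [2.2000e-02 4.3039e+01] 40 side b -26.2 [ -0.041 -24.852] 35
(42, 64) end a 43.1 b-slope [2.000e-03 4.306e+01] 44 side b -26.2 [ 2.1000e-02 -2.6693e+01] 40
(78, 100) end a 43.1 b-slope [-6.0000e-03  4.3111e+01] 44 side b -26.2 [ -0.038 -25.119] 42
```

View pics/s7.png

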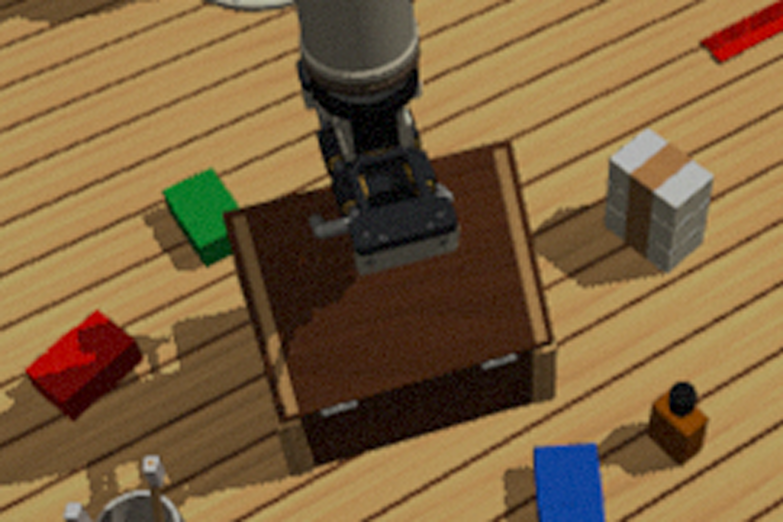

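The lid is held steady at 50°, the column at about (660,200) is aligned, and the other objects are where they were. I'm handing in.

```bash
python3 -c "
from h import *
job_done(); st()"
```

```text
the job is handed in; nothing more can be done
the job is handed in; nothing more can be done
```

I stacked both lid cartons on the shelf carton, then lifted the lid by its handle and handed in while still gripping the bar. `job_done()` reports no verdict, so these are my last checks just before handing in (clock about 23.5 s of 72):

- **Column:** the three cartons' end and side faces agree to within about 0.2 mm in the depth images. Fitted face slopes on single cartons varied by a few hundredths of a radian, which is depth noise at this resolution.
- **Lid:** it read 50.0° from the scene camera and 49.8° from the top camera. The pose was steady, with the gripper closed on the bar (11 mm opening, 20 N squeeze).
- **Force:** the measured outside force on the tool was a few newtons (about -6 N in x and +7 N in z).
- **Other objects:** I didn't touch any of them. The ones visible in the last scene picture looked unmoved; the steel cup was outside that crop.

No check failed. The two cameras disagree by about 2–3 mm in absolute position, so I aligned the cartons by comparing them within the same scene-camera picture.

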